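Load the oiled rings for curing with the carrying rod

ROBOT

A 6-joint arm with a two-finger parallel gripper is mounted at the origin on a cart in front of the work surface, level with it; the furniture and walls round the work are solid. World frame = base frame: x ahead of the robot, y to its left, z up, the work surface at z = 0. Lengths are in m, angles in rad, forces in N, time in s.
With the tool pointing down it reaches from about 0.275 to 0.75 m from the base axis. Payload 10.2 kg.
Tool frame: the origin (TCP) lies at the very end of the fingers, on their centre line; the grasp point (between the pads) lies 19 mm behind it; z points along the fingers, y is the line along which they close (so a half turn about z gives the same grasp; the last joint's range is limited). The gripper opens to 85 mm and grips with 20 to 120 N. Pads are 22 mm wide; open, the fingers measure 114 mm over their backs; the gripper's body (76 mm by 85 mm) begins 54 mm behind the grasp point. The pads swing forward as they close: fully open they stand 13 mm farther back than shut.
Start: joints at [-1.561, 0.313, 1.498, -0, 1.331, -0.223], TCP at [0.121, -0.511, 0.231] pointing down, gripper open.
Joint ranges: [-2.94, 2.94], [-0.97, 2.17], [0.19, 2.56], [-1.23, 4.37], [0.02, 3.11], [-2.88, 2.88]. Speed limits (rad/s): [2.39, 2.39, 3.01, 3.14, 3.14, 3.14].

INTERFACE

Orientations are given as [roll, pitch, yaw] about the fixed x, y, z axes, in that order (R = Rz(yaw) Ry(pitch) Rx(roll)).
In Python, from rig import manip gives the robot as it stands. The module is installed in compiled form; this text tells all that it offers. Calls block until the motion is done:
- manip.move_to(position, orientation): joint-space move of the TCP to a pose.
- manip.move_l(position, rotation=None, feed=0.15): straight line of the TCP; rotation=None keeps the orientation; feed is the mean speed in m/s.
- manip.move_joints(angles): joint-space move.
- manip.release() and manip.close_gripper(grip_force=None): open the fingers fully, or close them until they stop; grip_force is the grip in N (None keeps the last).
- manip.pause(seconds).
- manip.solve_ik(position, orientation): joint angles nearest the present ones, or None.
- manip.read_state(): the state.
- manip.snapshot(name): name is "scene" or "side" or "wrist"; returns (picture, depth): 480x640x3 uint8, red, green, blue; 480x640 float32, m along the optical axis (not along the pixel's ray), 0 where there is no reading.
- manip.get_calibration(name): a dict with "mtx" (3x3 intrinsics, pixels), "origin" and "orientation" of the camera in the world. Camera axes: x right, y down, z forward; pixel columns grow to the right and rows downward; lengths in m; the calibration is good to about 2 mm. A picture is of the moment at which its call begins: read the wrist's pose just before it. get_calibration takes no time and is no camera call; for the wrist camera it gives the pose at the moment of the call.
A pose or a line that the arm cannot do raises manip.PlanningError and nothing moves.
- manip.hand_in(): hands the job in; it is judged then, once.
The state is a dict: "time": time; "q": joint angles; "qvel": joint speeds; "effort": joint torques, N m; "ee_pos": TCP position; "tcp_rot": TCP orientation; "force": force on the tool from outside, world axes, zero at the start; "moment": the same for the moment, N m; "finger_gap": finger opening in m; "gripper_force": force on a finger pad.
Only numpy, scipy, OpenCV 4.12 (cv2) and the standard library are available. Lean on these libraries where they do the work, as an engineer would, in place of code of your own. Each camera call takes 0.05 s, during which the arm holds its last target. There are 200 camera calls.

TASK

The hexagonal wooden rings on the plywood batch board are freshly oiled, so never touch them with the fingers: take the carrying rod by its wooden grip, thread it through each ring's bore, and carry every ring onto the curing tray in front of the light bar. With all of them there, press the round key on the switch box fully down until it clicks, then carry every ring back to the board the same way, and return the rod upright to its rest. On tray and board the rings lie with the bore level, none touching another; leave the small loose wood block at the back where it is.

Things in the scene. Friction and masses are not known exactly. Their poses are not given: they have to be found in the camera images.
- ring_1_center (a point): hexagonal wooden ring of six staves, freshly oiled, lying on a flat: 46 mm across flats, 53 across corners, 44 long, 50 g; hexagonal through bore 28 mm across flats. Point at the middle of the bore, 23 mm above what it lies on (at the start the board); x runs along the level bore, z is up at the start. Carried on the rod it hangs with its centre about 10 mm below the rod's axis. May be absent
- ring_2_center (a point): hexagonal wooden ring of six staves, freshly oiled, lying on a flat: 46 mm across flats, 53 across corners, 44 long, 50 g; hexagonal through bore 28 mm across flats. Point at the middle of the bore, 23 mm above what it lies on (at the start the board); x runs along the level bore, z is up at the start. Carried on the rod it hangs with its centre about 10 mm below the rod's axis. May be absent
- ring_3_center (a point): hexagonal wooden ring of six staves, freshly oiled, lying on a flat: 46 mm across flats, 53 across corners, 44 long, 50 g; hexagonal through bore 28 mm across flats. Point at the middle of the bore, 23 mm above what it lies on (at the start the board); x runs along the level bore, z is up at the start. Carried on the rod it hangs with its centre about 10 mm below the rod's axis. May be absent
- rod_grip (a point): grip point of the loose carrying rod (90 g): upright pale wooden block 50 mm long (x), 16 thick (y, grasp across it), 55 high (z); from its front (+x) a straight steel rod, 8 mm thick, sticks out level by 95 mm. The point is at mid length and thickness, 38 mm above the underside; x points to the rod's tip, z up. The rod's axis is 24 mm below it, the tip 120 mm ahead. It starts in the rest
- rod_tip (a point): centre of the rod's free end, on the rod's axis; axes as rod_grip
- rest_seat (a point): fixed plywood rest for the rod's block, 56 mm square: centre of the floor of its slot, 22 mm above the bench. The slot runs along x, is 22 mm wide, flares open above and reaches about 15 mm up the block; seated, rod_grip is 38 mm straight above this point and the rod points along +x
- tray_floor (a point): fixed aluminium curing tray, 120 mm (x) by 220 mm (y) outside, walls 5 mm thick, 10 mm high in front and behind and 35 mm at the two sides: centre of its floor, which is 5 mm above the bench; inside it is 110 by 210 mm. x points from the open front, on the robot's side, to the light bar, a box 220 mm long and 75 mm high whose front face stands 85 mm behind this point
- board_top (a point): fixed plywood batch board on the bench, 150 mm (x) by 240 mm (y), 6 mm thick, on which the rings lie at the start: centre of its top face, x along its short side, away from the robot. It lies between two fixed pipes of clamps that run along world x, tops 56 mm above the bench; their facing sides are at y = 0.227 and y = 0.50; a third pipe has sides at y = -0.05 and -0.077
- key (a joint): sprung round dark key of the lamp, 32 mm in diameter, on top of a fixed grey switch box (70 x 54 x 35 mm): travel in m, 0 when up, 0.006 when fully down; clicks beyond 0.0048; takes about 6 N at the bottom; comes up again when let go
- key_top (a point): centre of the top of the key (up); it is pressed straight down
- caul_3: loose small hardwood block 55 x 62 x 30 mm; a bystander; origin at the centre of its underside
Not all that is in view belongs to the job. Leave any turquoise look-alike of the part that bears ring_1_center alone.

How it is judged:
On the way, in this order (a step that is already met when the one before it is completed fails the run):
1. every ring lies on the curing tray, off the rod and apart from the others (x of ring_1_center in the frame of tray_floor between -0.05 and 0.05 m and y of ring_1_center in the frame of tray_floor between -0.095 and 0.095 m and z of ring_1_center in the frame of tray_floor between 0.018 and 0.028 m and angle between ring_1_center's own x axis and vertical between 1.4 and 1.74 rad and linear speed of each of ring_1, ring_2, ring_3 below 0.03 m/s and contact force between each of ring_1, ring_2, ring_3 and rod below 0.05 N and x of ring_2_center in the frame of tray_floor between -0.05 and 0.05 m and y of ring_2_center in the frame of tray_floor between -0.095 and 0.095 m and z of ring_2_center in the frame of tray_floor between 0.018 and 0.028 m and angle between ring_2_center's own x axis and vertical between 1.4 and 1.74 rad and x of ring_3_center in the frame of tray_floor between -0.05 and 0.05 m and y of ring_3_center in the frame of tray_floor between -0.095 and 0.095 m and z of ring_3_center in the frame of tray_floor between 0.018 and 0.028 m and angle between ring_3_center's own x axis and vertical between 1.4 and 1.74 rad and contact force between ring_1 and ring_2 below 0.05 N and contact force between each of ring_1, ring_2 and ring_3 below 0.05 N), for 0.2 s.
2. then the key is pressed until it clicks (value of joint key above 0.0048 m), for 0.05 s.
At the end, for the whole second after the job is handed in: every ring lies at rest on the board, centre within 65 mm (x) and 110 mm (y) of the board's, bore level within 10 degrees, touching neither rod nor another ring; the rod stands upright in its rest, within 15 mm of the seat and 17 degrees of the slot; the key is up (x of ring_1_center in the frame of board_top between -0.065 and 0.065 m and y of ring_1_center in the frame of board_top between -0.11 and 0.11 m and z of ring_1_center in the frame of board_top between 0.018 and 0.028 m and angle between ring_1_center's own x axis and vertical between 1.4 and 1.74 rad and linear speed of each of ring_1, ring_2, ring_3, rod below 0.03 m/s and contact force between each of ring_1, ring_2, ring_3 and rod below 0.05 N and x of ring_2_center in the frame of board_top between -0.065 and 0.065 m and y of ring_2_center in the frame of board_top between -0.11 and 0.11 m and z of ring_2_center in the frame of board_top between 0.018 and 0.028 m and angle between ring_2_center's own x axis and vertical between 1.4 and 1.74 rad and x of ring_3_center in the frame of board_top between -0.065 and 0.065 m and y of ring_3_center in the frame of board_top between -0.11 and 0.11 m and z of ring_3_center in the frame of board_top between 0.018 and 0.028 m and angle between ring_3_center's own x axis and vertical between 1.4 and 1.74 rad and contact force between ring_1 and ring_2 below 0.05 N and contact force between each of ring_1, ring_2 and ring_3 below 0.05 N and horizontal distance between rod_grip and rest_seat below 0.015 m and z of rod_grip in the frame of rest_seat between 0.03 and 0.045 m and angle between rod_grip's own z axis and vertical below 0.15 rad and angle between the x axis of rod_grip and the x axis of rest_seat, either way round below 0.3 rad and value of joint key below 0.002 m).
It fails at once if the fingers touch an oiled ring (contact force between the fingers and ring_1 above 0.5 N or contact force between the fingers and ring_2 above 0.5 N or contact force between the fingers and ring_3 above 0.5 N).
It fails at once if the loose wood block is moved more than 40 mm (distance of caul_3 from where it was at the start of the episode above 0.04 m).
Of ring_1, ring_2, ring_3 only 2 to 3 are there at a start; the rules pass over those that are not, and their reading is None.
At some moment in a run one of ring_1, ring_2, ring_3 may be knocked a few centimetres aside while the robot is not near it.
It also fails if it takes over 210 s, if anything falls off the work surface, if the arm or the gripper's body presses on something with over 40 N, if the wrist force passes 120 N, or if a joint passes its speed limit or range.

## Working session

There is one attempt and no reset: what is moved stays moved. The work goes in short steps, each a Python script; the robot and the scene stay as the last script left them, time stands still between calls to the robot, and variables do not carry over. Pictures are saved under pics/ and viewed, at most 14 in all, crops included, and the job is handed in when it is done.

```bash
mkdir -p pics; ls; cat > h.py <<'E'
from rig import manip as m
import numpy as np, cv2
from scipy.spatial.transform import Rotation as R
def cal(n):
    c=m.get_calibration(n); o=np.array(c["orientation"],float)
    Rm=o if o.shape==(3,3) else R.from_euler('xyz',o).as_matrix()
    return np.array(c["mtx"]),np.array(c["origin"]),Rm
def cloud(d,c):
    K,o,Rm=c; v,u=np.mgrid[:480,:640]
    P=np.stack([(u-K[0,2])/K[0,0]*d,(v-K[1,2])/K[1,1]*d,d],-1)@Rm.T+o
    P[d<=0]=np.nan; return P
def snap(n,f=None):
    c=cal(n); p,d=m.snapshot(n)
    if f: cv2.imwrite('pics/'+f,cv2.cvtColor(p,cv2.COLOR_RGB2BGR))
    return p,d,cloud(d,c)
E
python3 - <<'E'
from h import *
for n in("scene","side"):
    p,d,P=snap(n,n+'0.png'); np.savez(n+'0.npz',p=p,d=d,P=P)
    print(m.get_calibration(n))
print(m.read_state())
E
```

```text
pics
{'mtx': array([[543.20728901,   0.        , 306.32755602],
       [  0.        , 543.20728901, 233.40674454],
       [  0.        ,   0.        ,   1.        ]]), 'origin': array([-0.51921431,  0.2957368 ,  0.70967699]), 'orientation': array([-2.12623719,  0.00419493, -1.74975207])}
{'mtx': array([[505.84999985,   0.        , 322.33874445],
       [  0.        , 505.84999985, 242.01500137],
       [  0.        ,   0.        ,   1.        ]]), 'origin': array([0.25815056, 0.9504348 , 0.56201241]), 'orientation': array([-2.07370411, -0.02329303, -2.81149965])}
{'time': 0.1, 'q': array([-1.56141386e+00,  3.13407017e-01,  1.49836448e+00, -1.36130446e-05,
        1.33101292e+00, -2.23405279e-01]), 'qvel': array([-0.0002336 , -0.00055206, -0.00027972,  0.00032788, -0.00050754,
        0.00121444]), 'effort': array([ 3.03277753e-03, -4.12895107e+01, -2.60142106e+01, -1.72152040e-04,
        3.00526481e-03, -1.74785805e-05]), 'ee_pos': array([ 0.1210926 , -0.51060279,  0.2307844 ]), 'tcp_rot': array([-3.14042758e+00, -2.51144502e-04,  2.32790845e-01]), 'force': array([-0.16320381,  0.83228647, -0.83902097]), 'moment': array([2.08151385e-02, 4.06527334e-05, 1.30136841e-02]), 'gripper_force': 0.0, 'finger_gap': 0.08558860191444251}
```

View pics/scene0.png

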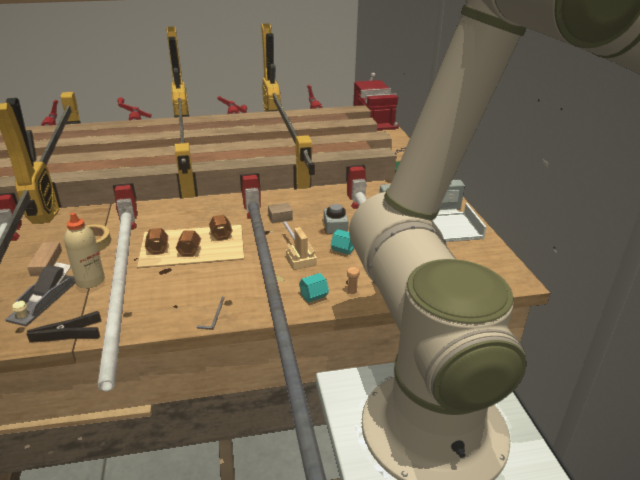

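View pics/side0.png

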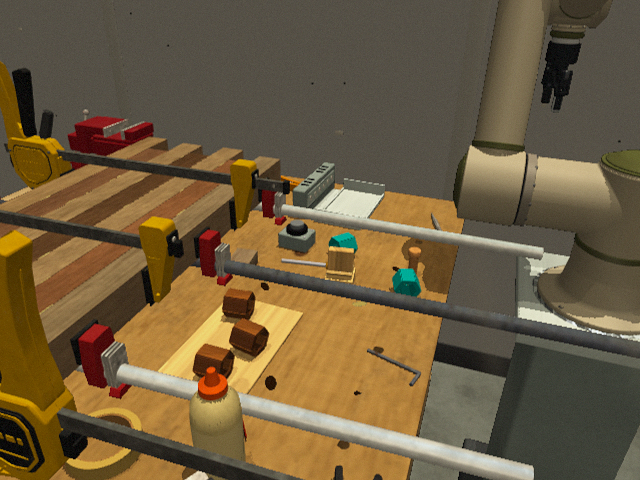

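The three brown rings are on the board, at scene px (157,240), (188,243) and (220,228). The turquoise look-alikes to leave alone are at (314,287) and (343,241). The rod sits in its rest at (300,250), the key is at (336,218), the caul at (280,212) and the tray at (450,225).

```bash
python3 - <<'E'
from h import *
for n,pts in (("scene",{'r1':(157,240),'r2':(188,243),'r3':(220,228),'rod':(300,240),'key':(336,211),'caul':(280,210),'tray':(458,232),'tq1':(314,285),'tq2':(343,240),'barrel':(353,270)}),("side",{'rA':(240,298),'rB':(250,333),'rC':(213,358),'key':(296,228),'rodblk':(341,252),'rodtip':(284,261),'lightbar':(315,180),'tray':(358,203),'bottle':(211,372)})):
    P=np.load(n+'0.npz')['P']
    for k,(u,v) in pts.items(): print(n,k,np.nanmedian(P[v-1:v+2,u-1:u+2].reshape(-1,3),0).round(3))
    Q=P.reshape(-1,3); 
    for x in np.arange(.25,.95,.1):
        print(x.round(2),[ (lambda s: round(float(np.nanmax(s)),2) if len(s) else None)(Q[(abs(Q[:,0]-x-.05)<.05)&(abs(Q[:,1]-y-.05)<.05)][:,2]) for y in np.arange(-.4,.7,.1)])
E
```

```text
scene r1 [0.571 0.449 0.045]
scene r2 [0.588 0.38  0.015]
scene r3 [0.647 0.304 0.014]
scene rod [0.471 0.133 0.071]
scene key [0.612 0.019 0.053]
scene caul [0.679 0.149 0.031]
scene tray [ 0.537 -0.273  0.005]
scene tq1 [0.342 0.127 0.043]
scene tq2 [0.5   0.029 0.039]
scene barrel [0.361 0.042 0.055]
0.25 [0.0, 0.0, None, 0.58, 0.35, 0.05, 0.06, 0.01, 0.05, 0.06, 0.03]
0.35 [0.0, 0.0, None, 0.0, 0.06, 0.05, 0.06, 0.01, 0.01, 0.06, 0.18]
0.45 [0.04, 0.01, None, 0.0, 0.05, 0.08, 0.06, 0.05, 0.05, 0.17, 0.18]
0.55 [0.08, 0.07, None, 0.06, 0.18, 0.04, 0.06, 0.06, 0.06, 0.06, 0.37]
0.65 [0.08, 0.08, 0.13, 0.13, 0.21, 0.13, 0.13, 0.21, 0.13, 0.13, 0.36]
0.75 [None, 0.04, 0.13, 0.13, 0.18, 0.13, 0.13, 0.18, 0.13, 0.13, 0.13]
0.85 [None, 0.09, 0.13, 0.13, 0.18, 0.13, 0.13, 0.18, 0.13, 0.13, 0.13]
side rA [0.616 0.312 0.051]
side rB [0.558 0.391 0.051]
side rC [0.583 0.461 0.052]
side key [0.622 0.029 0.051]
side rodblk [0.489 0.131 0.074]
side rodtip [0.602 0.148 0.038]
side lightbar [ 0.659 -0.196  0.076]
side tray [ 0.555 -0.25   0.006]
side bottle [0.5   0.592 0.167]
0.25 [0.0, 0.01, 0.01, 0.52, 0.35, 0.05, 0.06, 0.01, 0.05, 0.06, None]
0.35 [0.0, 0.01, 0.0, 0.06, 0.06, 0.05, 0.06, 0.01, 0.0, 0.06, 0.18]
0.45 [0.04, 0.01, 0.04, 0.06, 0.05, 0.08, 0.06, 0.05, 0.04, 0.17, 0.18]
0.55 [0.08, 0.08, 0.04, 0.06, 0.18, 0.04, 0.06, 0.05, 0.05, 0.06, 0.37]
0.65 [0.08, 0.08, 0.13, 0.13, 0.21, 0.13, 0.13, 0.21, 0.13, 0.13, 0.03]
0.75 [0.02, 0.02, 0.13, 0.13, 0.18, 0.13, 0.13, 0.18, 0.13, 0.13, 0.0]
0.85 [None, 0.13, 0.13, 0.13, 0.18, 0.13, 0.13, 0.18, 0.13, None, None]
```

```bash
python3 - <<'E'
from h import *
# look poses: rest area & board
for i,(pos) in enumerate([[.42,0.05,.42],[.42,.34,.42]]):
    m.move_to(pos,[np.pi,0,0])
    p,d,P=snap('wrist',f'w{i}.png'); np.savez(f'w{i}.npz',p=p,d=d,P=P)
    print(m.get_calibration('wrist')['origin'],m.read_state()['q'].round(2),m.read_state()['time'])
E
```

```text
[0.50160739 0.04954744 0.56194662] [-0.16  0.02  1.36 -0.    1.76  1.41] 2.5083
[0.50190107 0.33882175 0.56252896] [ 0.46  0.31  1.03 -0.    1.81  2.03] 3.675
```

View pics/w0.png

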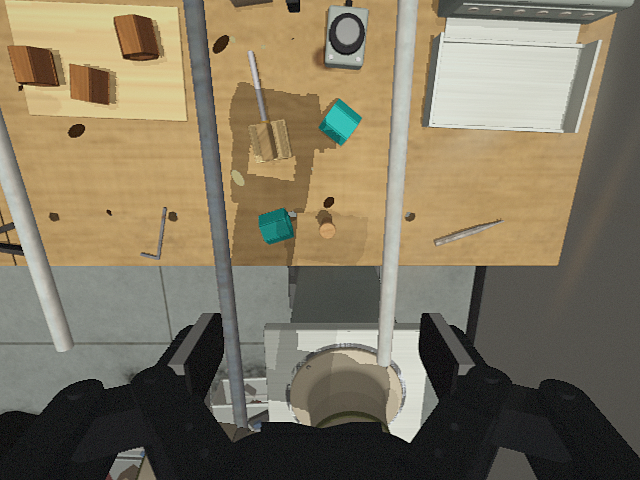

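View pics/w1.png

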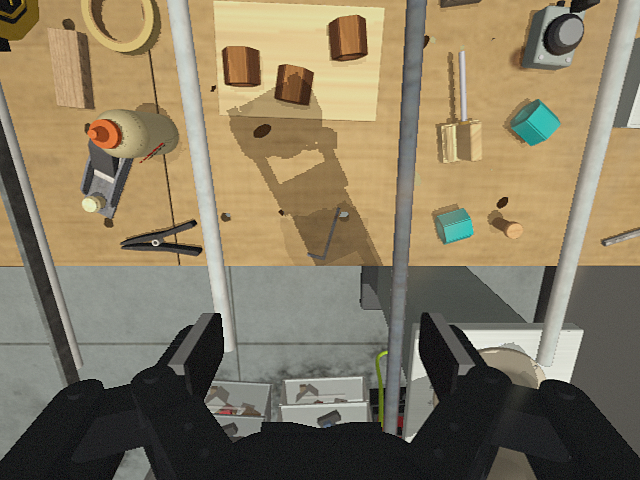

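```bash
cat >> h.py <<'E'
def blobs(P,zlo,zhi,box,minA=60):
    x0,x1,y0,y1=box
    M=(P[...,2]>zlo)&(P[...,2]<zhi)&(P[...,0]>x0)&(P[...,0]<x1)&(P[...,1]>y0)&(P[...,1]<y1)
    n,L,S,_=cv2.connectedComponentsWithStats(M.astype(np.uint8),connectivity=4)
    out=[]
    for i in range(1,n):
        if S[i,4]<minA: continue
        Q=P[L==i]; (c,s,a)=cv2.minAreaRect((Q[:,:2]*1000).astype(np.float32))
        out.append((np.array(c)/1000,s,a,np.median(Q[:,2]),S[i,4]))
    return out
def rings(P,box,zb):
    """tops of rings lying on a surface at zb: flat 44 x 26.5 at zb+46 -> (x,y,yaw of bore)"""
    r=[]
    for c,s,a,z,n in blobs(P,zb+.041,zb+.053,box):
        yaw=np.deg2rad(a if s[0]>s[1] else a+90); yaw=(yaw+np.pi/2)%np.pi-np.pi/2
        r.append((c[0],c[1],yaw,z,max(s),min(s),n))
    return r
E
python3 - <<'E'
from h import *
np.set_printoptions(suppress=True,precision=4)
W=[np.load(f'w{i}.npz')['P'] for i in (0,1)]
for P in W:
    print('--'); 
    for r in rings(P,(.45,.72,.24,.5),.006): print('ring',np.round(r,3))
    for n,z0,z1,b in (('block',.066,.085,(.4,.6,.08,.2)),('rest',.015,.062,(.4,.56,.08,.21)),('rod',.03,.05,(.535,.68,.1,.19)),('board',.003,.009,(.4,.75,.235,.495)),('key',.045,.06,(.5,.72,-.04,.1)),('box',.03,.06,(.56,.72,-.045,.1)),('trayfloor',.003,.008,(.4,.72,-.42,-.09)),('traywall',.028,.045,(.4,.7,-.42,-.1)),('bar',.06,.09,(.5,.85,-.45,-.09)),('caul',.025,.04,(.62,.76,.08,.22)),('bottle',.1,.2,(.3,.65,.45,.72))):
        for o in blobs(P,z0,z1,b): print(n,o[0],np.round(o[1],1),round(o[2],1),round(float(o[3]),4),o[4])
E
```

```text
--
ring [  0.626   0.302   0.083   0.051  44.609  32.942 952.   ]
ring [  0.591   0.45    0.012   0.052  43.853  33.571 894.   ]
ring [  0.568   0.377  -0.199   0.051  44.07   32.39  838.   ]
block [0.4916 0.1273] [49.7 16.3] 10.3 0.0763 468
rest [0.48   0.2049] [159.8  11. ] 0.3 0.0515 1121
rest [0.5138 0.12  ] [99.2 33.8] 14.7 0.0354 864
rest [0.4881 0.1474] [55.6 15.5] 11.4 0.0355 284
rod [0.5726 0.1411] [75.9  8.2] 9.3 0.039 343
board [0.6008 0.3726] [241.4 150.2] 87.8 0.0058 14412
key [0.6275 0.0157] [46.4 46.4] 88.0 0.0487 1116
key [0.5189 0.0219] [42.8 25.8] 50.5 0.0459 400
box [0.6279 0.0158] [53.9 70.3] 85.3 0.0443 2304
trayfloor [ 0.6404 -0.2185] [196.6  27. ] 87.4 0.004 2077
trayfloor [ 0.5674 -0.2237] [203.9 112.7] 87.0 0.0047 10597
traywall [ 0.6531 -0.2207] [218.1  13.1] 84.7 0.0367 722
traywall [ 0.5722 -0.1113] [  5.7 119.8] 87.5 0.0344 439
traywall [ 0.5634 -0.3256] [  7.2 119.9] 87.1 0.0336 599
bar [ 0.6536 -0.2223] [219.    8.7] 88.9 0.07 1395
--
ring [  0.626   0.302   0.106   0.051  44.138  32.88  927.   ]
ring [  0.591   0.451   0.007   0.051  43.648  33.006 864.   ]
ring [  0.568   0.378  -0.188   0.051  44.299  33.249 833.   ]
block [0.4912 0.1282] [49.8 16.6] 10.2 0.0762 528
rest [0.4799 0.2051] [159.5   9.9] 0.0 0.0532 564
rest [0.5072 0.1355] [49.7 98.3] 71.3 0.0356 1216
rod [0.5721 0.1417] [74.7  8.2] 9.4 0.0387 363
board [0.6004 0.3727] [240.2 150.2] 87.8 0.0057 14351
key [0.6273 0.0166] [46.5 47.1] 32.8 0.0522 1121
key [0.5176 0.0227] [43.5 25.7] 55.6 0.0459 406
box [0.6273 0.0163] [55.4 70.1] 84.9 0.0441 2359
trayfloor [ 0.5997 -0.1098] [ 4.  64.5] 88.4 0.0061 114
trayfloor [ 0.5345 -0.1389] [43.1 14. ] 16.2 0.0046 146
traywall [ 0.5466 -0.1094] [ 7.6 68.8] 88.1 0.0331 312
bottle [0.618  0.6842] [16.4 61.2] 68.3 0.1247 1184
bottle [0.5034 0.5872] [51.2 58.3] 89.6 0.1292 2267
bottle [0.4089 0.6952] [217.8  10.2] 1.3 0.1715 3246
```

```bash
cat >> h.py <<'E'
DZ=-.017   # TCP relative to the rod's grip point
def pose(x,y,zaxis,yaw): return np.array([x,y,zaxis+.024+DZ]),[np.pi,0,yaw]
def go(x,y,zaxis,yaw,feed=.15):
    p,o=pose(x,y,zaxis,yaw); m.move_l(p,o,feed=feed)
def back(c,yaw,d): return c[0]-d*np.cos(yaw),c[1]-d*np.sin(yaw)
G=(.4914,.1278); GY=np.deg2rad(10.0); SEAT_AX=.022+.014
BOARD=(.6005,.3727,np.deg2rad(-2.2)); TRAY=(.568,-.2185,np.deg2rad(-2.6))
def at(fr,dx,dy):
    c,s=np.cos(fr[2]),np.sin(fr[2]); return fr[0]+c*dx-s*dy, fr[1]+s*dx+c*dy
E
python3 - <<'E'
from h import *
np.set_printoptions(suppress=True,precision=3)
Q=np.concatenate([np.load(f'{f}.npz')['P'].reshape(-1,3) for f in ('scene0','side0','w0','w1')])
for x in np.arange(.62,.76,.02):
    print(x.round(2),[ (lambda s: round(float(np.percentile(s,99)),2) if len(s)>3 else None)(Q[(abs(Q[:,0]-x-.01)<.01)&(abs(Q[:,1]-y-.0125)<.0125)][:,2]) for y in np.arange(-.1,.525,.025)])
m.move_to([G[0],G[1],.2],[np.pi,0,GY])
m.move_l([G[0],G[1],.11],feed=.1)
p,d,P=snap('wrist','w2.png'); np.savez('w2.npz',p=p,d=d,P=P)
for o in blobs(P,.066,.085,(.4,.6,.08,.2))+blobs(P,.03,.05,(.535,.68,.1,.19)): print(o)
print(m.read_state()['time'])
E
```

```text
0.62 [0.0, 0.06, 0.05, 0.05, 0.06, 0.06, 0.18, 0.18, 0.0, 0.0, 0.0, 0.0, 0.06, 0.05, 0.01, 0.05, 0.05, 0.04, 0.01, 0.01, 0.01, 0.01, 0.01, 0.01, 0.06]
0.64 [0.0, 0.06, 0.05, 0.05, 0.06, 0.05, 0.0, 0.18, 0.0, 0.0, 0.0, 0.0, 0.06, 0.05, 0.01, 0.05, 0.05, 0.04, 0.01, 0.01, 0.01, 0.01, 0.01, 0.01, 0.06]
0.66 [0.0, 0.06, 0.05, 0.0, 0.03, 0.04, 0.0, 0.18, 0.03, 0.03, 0.03, 0.0, 0.06, 0.05, 0.01, 0.01, 0.01, 0.01, 0.18, 0.17, 0.01, 0.01, 0.01, 0.01, 0.06]
0.68 [0.08, 0.09, 0.09, 0.0, 0.0, 0.0, 0.2, 0.2, 0.03, 0.03, 0.03, 0.08, 0.09, 0.09, 0.0, 0.0, 0.0, 0.0, 0.21, 0.21, 0.0, 0.0, 0.0, 0.0, 0.09]
0.7 [0.11, 0.11, 0.11, 0.0, 0.0, 0.0, 0.21, 0.21, 0.03, 0.03, 0.03, 0.11, 0.11, 0.11, 0.0, 0.0, 0.0, 0.0, 0.21, 0.21, 0.0, 0.0, 0.0, 0.0, 0.11]
0.72 [0.11, 0.11, 0.11, 0.0, 0.0, 0.0, 0.21, 0.21, 0.13, None, None, 0.11, 0.11, 0.11, 0.0, 0.0, 0.0, 0.0, 0.21, 0.21, 0.0, 0.0, 0.0, 0.0, 0.11]
0.74 [0.13, 0.13, 0.13, 0.13, 0.13, 0.13, 0.13, 0.18, 0.13, 0.13, 0.13, 0.13, 0.13, 0.13, 0.13, 0.13, 0.13, 0.13, 0.18, 0.18, 0.13, 0.13, 0.13, 0.13, 0.13]
0.76 [0.13, 0.13, 0.13, 0.13, 0.13, 0.13, 0.13, 0.18, 0.13, 0.13, 0.13, 0.13, 0.13, 0.13, 0.13, 0.13, 0.13, 0.13, 0.18, 0.18, 0.13, 0.13, 0.13, 0.13, 0.13]
(array([0.492, 0.127]), (50.06366729736328, 16.010704040527344), 9.316997528076172, np.float64(0.07638005670583525), np.int32(2321))
(array([0.573, 0.141]), (76.07190704345703, 7.651546478271484), 9.73702335357666, np.float64(0.038940332638674136), np.int32(1736))
5.975
```

```bash
python3 - <<'E'
from h import *
np.set_printoptions(suppress=True,precision=3)
Q=np.concatenate([np.load(f'{f}.npz')['P'].reshape(-1,3) for f in ('scene0','side0','w0','w1','w2')])
for z in (.08,.1,.12,.14,.16,.18,.2):
    S=Q[(abs(Q[:,2]-z)<.01)&(Q[:,0]>.5)&(Q[:,0]<.72)&(Q[:,1]>-.1)&(Q[:,1]<.13)]
    print(z,len(S),S[:,:2].min(0) if len(S) else '',S[:,:2].max(0) if len(S) else '')
p,d,P=snap('wrist')
T=P[(abs(P[...,0]-.6275)<.02)&(abs(P[...,1]-.016)<.02)]
for w in ('w0','w1'):
    z=np.load(w+'.npz'); P=z['P']; I=z['p'].astype(int).sum(2)
    M=(P[...,2]>.039)&(I<200)&(abs(P[...,0]-.6275)<.04)&(abs(P[...,1]-.016)<.03)
    S=P[M]; print('key',cv2.minEnclosingCircle((S[:,:2]*1000).astype(np.float32)),np.percentile(S[:,2],[5,50,90,98]))
x,y=G
m.move_l([x,y,SEAT_AX+.024+DZ],feed=.08)
m.close_gripper(60)
s=m.read_state(); print(s['finger_gap'],s['gripper_force'],s['force'])
go(x,y,.16,GY,.1)
s=m.read_state(); print(s['finger_gap'],s['gripper_force'],s['force'],s['time'])
p,d,P=snap('side','s1.png')
go(.43,.2,.2,0,.15)
m.move_to(*pose(.40,.36,.2,0))
p,d,P=snap('wrist','w3.png'); np.savez('w3.npz',p=p,d=d,P=P)
for r in rings(P,(.45,.72,.24,.5),.006): print(np.round(r,3))
s=m.read_state()['ee_pos']; print('tcp',s)
for o in blobs(P,.185,.215,(.44,.6,.3,.42)): print('rod',o)
E
```

```text
0.08 941 [ 0.5   -0.083] [0.72 0.13]
0.1 239 [ 0.707 -0.081] [0.72  0.098]
0.12 296 [ 0.5   -0.074] [0.719 0.098]
0.14 1424 [0.5   0.062] [0.72  0.099]
0.16 2754 [0.5   0.059] [0.72 0.1 ]
0.18 10312 [0.5   0.056] [0.72 0.13]
0.2 10408 [0.5   0.058] [0.72 0.13]
key ((627.58349609375, 16.001102447509766), 23.865097045898438) [0.044 0.047 0.048 0.054]
key ((627.5841064453125, 16.598966598510742), 24.35967445373535) [0.041 0.046 0.049 0.054]
0.015041660389580554 58.41596603393555 [-0.248 -0.487  1.516]
0.015095305033589666 58.36141526699066 [ 0.873 -0.093 -0.069] 9.0333
[  0.573   0.451  -1.563   0.051  32.031   8.388 549.   ]
[   0.563    0.379   -0.174    0.051   34.054   33.221 1915.   ]
tcp [0.401 0.359 0.207]
rod (array([0.48, 0.36]), (8.028216361999512, 80.30158996582031), 89.82988739013672, np.float64(0.20215346112038668), np.int32(3955))
```

```bash
cat >> h.py <<'E'
def pick(c,yaw,zb,ins=.080,up=.17):
    zc=zb+.023
    x0,y0=back(c,yaw,.165); x1,y1=back(c,yaw,ins)
    m.move_to(*pose(x0,y0,up,yaw))
    go(x0,y0,zc,yaw,.15)
    go(x1,y1,zc,yaw,.08); print('inserted',m.read_state()['force'].round(2))
    go(x1,y1,zc+.03,yaw,.05); go(x1,y1,up,yaw,.12)
def place(c,yaw,zb,ins=.080,up=.17,ret=True):
    x1,y1=back(c,yaw,ins); x0,y0=back(c,yaw,.17)
    go(x1,y1,zb+.06,yaw,.12); go(x1,y1,zb+.025,yaw,.04); m.pause(.3)
    go(x0,y0,zb+.025,yaw,.07); go(x0,y0,up,yaw,.18)
E
python3 - <<'E'
from h import *
pick((.568,.378),-.19,.006)
print(m.read_state()['time'])
snap('scene','a1.png'); p,d,P=snap('wrist','a2.png')
E
```

```text
inserted [-0.42  0.14 -0.58]
15.15
```

View pics/a2.png

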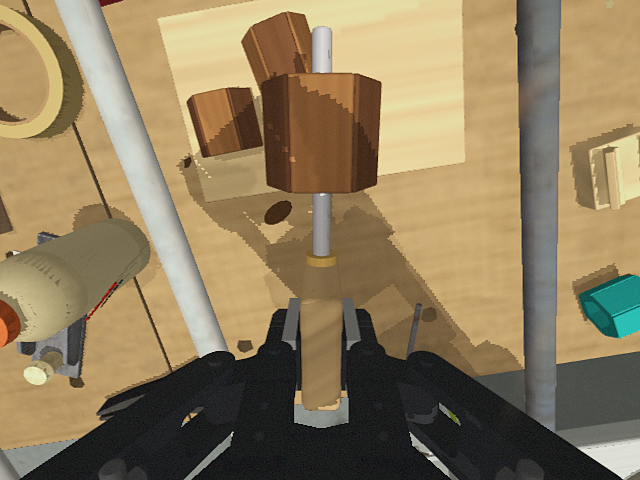

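The ring hangs level on the rod at px (320,130). Another ring, at px (280,50), has been knocked towards the third one, so I will measure those two again. Next I place this ring on the tray.

```bash
cat >> h.py <<'E'
def cross(y,x=.42,yaw=0,feed=.22):
    s=m.read_state(); go(x,s['ee_pos'][1],.17,yaw,.15); go(x,y,.17,yaw,feed)
E
python3 - <<'E'
from h import *
cross(-.26)
c=at(TRAY,0,-.068); place(c,TRAY[2],.005)
print(m.read_state()['time'])
p,d,P=snap('wrist','a3.png')
for r in rings(P,(.48,.65,-.34,-.1),.005): print(np.round(r,3))
cross(.36); 
go(.33,.36,.3,0,.2)
p,d,P=snap('wrist','a4.png')
for r in rings(P,(.45,.72,.24,.5),.006): print(np.round(r,3))
print(m.read_state()['time'])
E
```

```text
23.8667
[ 5.5200e-01 -2.8600e-01  1.5390e+00  5.0000e-02  3.2419e+01  1.8978e+01
  1.3910e+03]
28.275
```

View pics/a4.png

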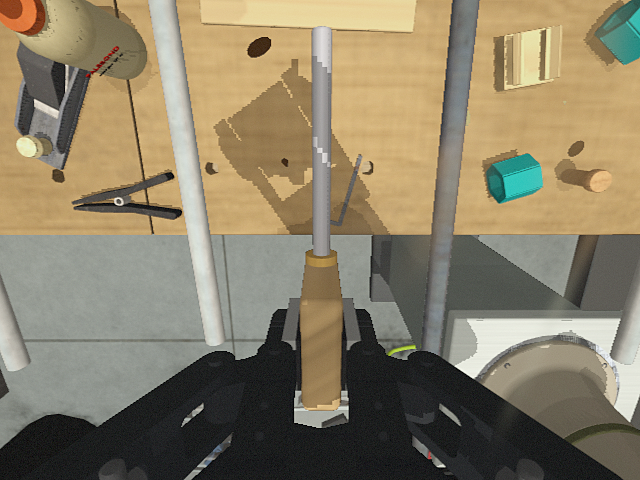

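View pics/a3.png

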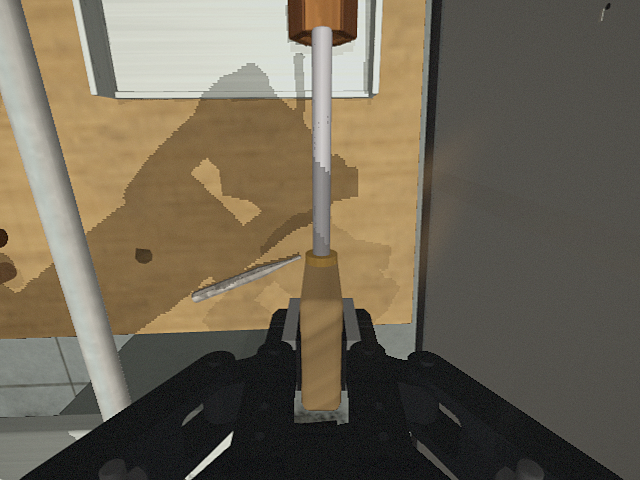

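Ring 1 now sits in the tray's far lane, at px (322,15). The board was out of view in the other picture, so I will look again from higher up and to one side.

```bash
cat >> h.py <<'E'
def look(y,box,zb,f=None,x=.43,z=.42):
    m.move_to([x,y,z],[np.pi,0,0]); p,d,P=snap('wrist',f)
    r=[q for q in rings(P,box,zb)]
    for q in r: print(np.round(q,3))
    return P
BB=(.45,.72,.24,.5); TB=(.48,.65,-.34,-.1)
E
python3 - <<'E'
from h import *
look(.25,BB,.006,'a5.png'); print(m.read_state()['time'])
E
```

```text
[6.2700e-01 3.9600e-01 1.5300e-01 5.1000e-02 4.4855e+01 3.3767e+01
 9.3700e+02]
[5.9100e-01 4.5100e-01 0.0000e+00 5.1000e-02 4.4056e+01 3.4208e+01
 8.6800e+02]
29.1
```

View pics/a5.png

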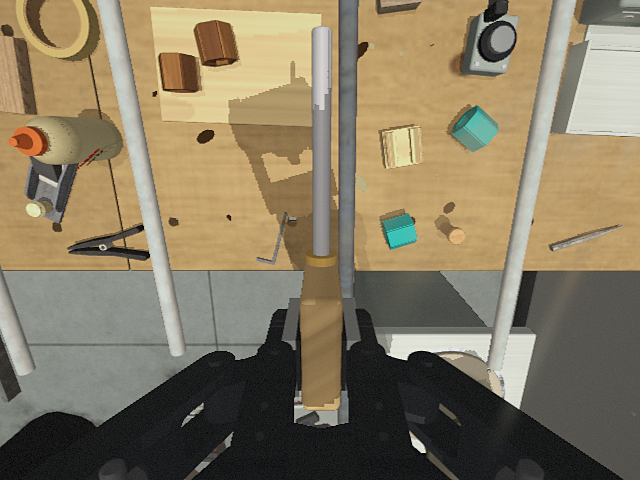

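```bash
python3 - <<'E'
from h import *
m.move_to(*pose(.42,.43,.2,0))
pick((.591,.451),0.0,.006)
cross(-.2)
snap('scene','b0.png')
place(at(TRAY,0,0),TRAY[2],.005)
print(m.read_state()['time'])
cross(.2)
P=look(.25,BB,.006,'b1.png'); print(m.read_state()['time'])
E
```

```text
inserted [-0.15  0.08 -0.83]
43.3917
[6.2700e-01 3.9500e-01 1.5900e-01 5.1000e-02 4.4785e+01 3.3239e+01
 9.4100e+02]
46.725
```

```bash
python3 - <<'E'
from h import *
c=(.627,.3955); yw=.155; ins=.09
m.move_to(*pose(.42,.37,.2,yw))
x0,y0=back(c,yw,.165); x1,y1=back(c,yw,ins); xb,yb=back(c,yw,.19)
go(x0,y0,.029,yw,.15); go(x1,y1,.029,yw,.08); go(x1,y1,.075,yw,.06); go(xb,yb,.085,yw,.1); go(xb,yb,.17,yw,.12)
cross(-.15)
place(at(TRAY,0,.068),TRAY[2],.005,ins=ins)
print(m.read_state()['time'])
P=look(-.1,TB,.005,'c1.png',x=.42); print(m.read_state()['time'])
E
```

```text
60.55
[ 6.4800e-01 -2.9400e-01  1.5620e+00  5.1000e-02  6.8971e+01  2.6630e+00
  1.8000e+02]
[ 5.7100e-01 -1.5000e-01 -4.5000e-02  5.0000e-02  4.4386e+01  3.3611e+01
  8.5200e+02]
[ 5.6800e-01 -2.1800e-01 -5.5000e-02  5.0000e-02  4.4281e+01  3.2525e+01
  8.3400e+02]
[ 5.6500e-01 -2.8600e-01 -5.6000e-02  5.0000e-02  4.4108e+01  3.3515e+01
  8.3300e+02]
61.575
```

View pics/c1.png

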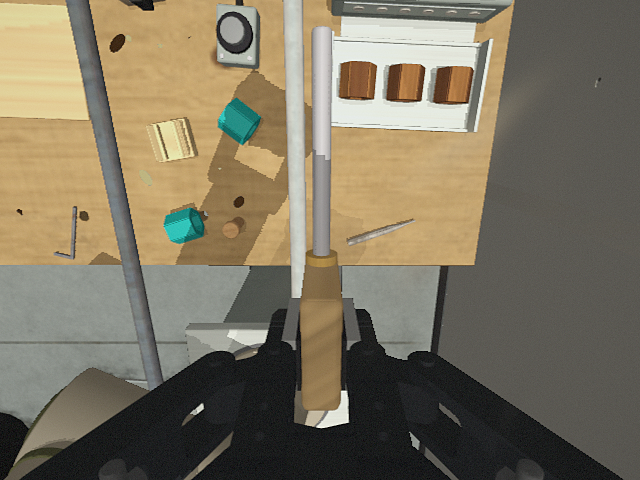

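All three rings lie apart on the tray, at px (357,80), (406,83) and (453,85). Before pressing the key I check the room around it, because of the nearby clamp.

```bash
python3 - <<'E'
from h import *
np.set_printoptions(suppress=True,precision=3)
for f in ('scene0','side0','w0','w1'):
    Q=np.load(f+'.npz')['P'].reshape(-1,3)
    Q=Q[(Q[:,0]>.45)&(Q[:,0]<.7)&(Q[:,1]>-.045)&(Q[:,1]<.12)&(Q[:,2]>.06)]
    print(f,len(Q))
    for z in np.arange(.06,.24,.02):
        S=Q[(Q[:,2]>=z)&(Q[:,2]<z+.02)]
        if len(S)>3: print('  z%.2f'%z,len(S),np.percentile(S[:,:2],[1,50,99],axis=0).ravel())
p,d,P=snap('side','k1.png'); print(P[222:236:3,290:304:3,2].round(3))
cv2.imwrite('pics/k2.png',cv2.resize(cv2.cvtColor(p[130:290,200:400],cv2.COLOR_RGB2BGR),None,fx=3,fy=3,interpolation=2))
np.savez('k1.npz',P=P)
z=np.load('w0.npz')['P'];print(z[25:45:4,335:360:4].round(3)[...,2])
E
```

```text
scene0 353
  z0.06 11 [ 0.466 -0.045  0.47   0.118  0.699  0.12 ]
  z0.14 38 [0.618 0.069 0.657 0.084 0.699 0.097]
  z0.16 176 [0.618 0.067 0.67  0.083 0.698 0.097]
  z0.18 106 [0.639 0.066 0.694 0.083 0.7   0.097]
  z0.20 22 [0.693 0.067 0.698 0.083 0.7   0.098]
side0 635
  z0.06 6 [0.469 0.114 0.479 0.118 0.486 0.119]
  z0.14 106 [0.619 0.075 0.658 0.081 0.699 0.097]
  z0.16 389 [0.619 0.072 0.66  0.082 0.699 0.096]
  z0.18 106 [0.689 0.062 0.695 0.085 0.699 0.097]
  z0.20 28 [0.695 0.063 0.698 0.08  0.7   0.095]
w0 235
  z0.06 63 [0.469 0.116 0.478 0.118 0.493 0.12 ]
  z0.14 36 [0.62  0.072 0.621 0.077 0.622 0.084]
  z0.16 136 [0.62  0.071 0.621 0.077 0.627 0.084]
w1 307
  z0.06 18 [0.468 0.118 0.475 0.119 0.485 0.12 ]
  z0.14 78 [0.62  0.074 0.624 0.084 0.63  0.085]
  z0.16 209 [0.62  0.073 0.622 0.082 0.628 0.085]
[[0.    0.057 0.058 0.056 0.059]
 [0.054 0.058 0.058 0.057 0.055]
 [0.047 0.049 0.051 0.052 0.05 ]
 [0.045 0.047 0.047 0.046 0.047]
 [0.037 0.041 0.041 0.04  0.039]]
[[0.048 0.056 0.056 0.055 0.055 0.057 0.047]
 [0.055 0.056 0.058 0.056 0.055 0.058 0.048]
 [0.054 0.056 0.054 0.058 0.058 0.058 0.048]
 [0.047 0.056 0.054 0.056 0.057 0.056 0.047]
 [0.047 0.055 0.057 0.057 0.056 0.054 0.047]]
```

View pics/k2.png

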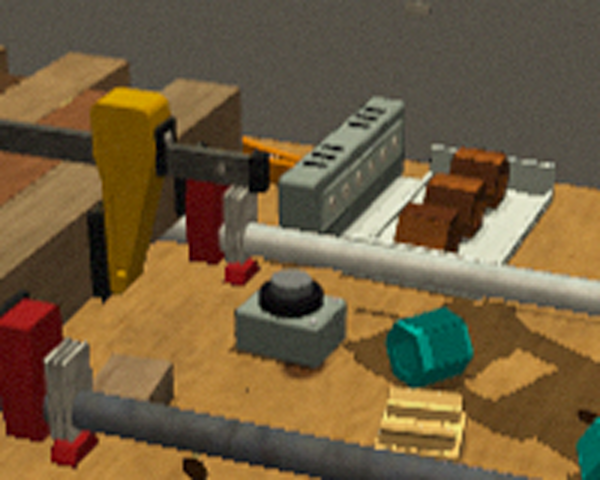

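The key is clear of the clamp bar by about 54 mm (bar at y≥0.07, z≥0.14; key top z≈0.0565). I press it with the underside of the rod's block, with the rod pointing back towards the robot.

```bash
python3 - <<'E'
from h import *
K=(.6275,.016)
m.close_gripper(100)
q=m.solve_ik(*pose(*K,.3,np.pi)); print(q)
m.move_to(*pose(*K,.3,np.pi))
f0=None
go(*K,.085,np.pi,.12); m.pause(.2)
f0=m.read_state()['force'][2]
z=.076
while z>.060:
    go(*K,z,np.pi,.03); s=m.read_state(); f=s['force'][2]-f0
    print(round(z,4),round(s['ee_pos'][2]-.024-DZ,4),round(f,2))
    if f>11: break
    z-=.0015 if z>.067 else .001
m.pause(.2); p,d,P=snap('side')
go(*K,.10,np.pi,.08); 
s=m.read_state(); print(s['time'],s['finger_gap'])
p,d,P=snap('side'); print(P[222:236:3,290:304:3,2].round(3))
E
```

```text
[-0.1608627   0.51959664  1.00342872  0.          1.61856729 -1.73165903]
0.076 0.0758 -0.52
0.0745 0.0745 0.65
0.073 0.0729 -0.65
0.0715 0.0714 -0.01
0.07 0.0702 2.19
0.0685 0.0687 2.88
0.067 0.0671 3.86
0.066 0.0661 4.77
0.065 0.0652 6.84
0.064 0.0651 12.89
69.9083 0.014692538542352609
[[-0.001  0.058  0.058  0.058  0.057]
 [ 0.055  0.056  0.059  0.057  0.056]
 [ 0.048  0.051  0.052  0.052  0.048]
 [ 0.046  0.047  0.047  0.047  0.046]
 [ 0.039  0.039  0.041  0.041  0.04 ]]
```

The key bottomed out: force rose to 13 N at 6 mm of travel. It has come back up. Next I measure the tray again and carry the rings back.

```bash
python3 - <<'E'
from h import *
go(.6275,.016,.3,np.pi,.2)
P=look(-.1,TB,.005,'d1.png',x=.42); print(m.read_state()['time'],m.read_state()['ee_pos'])
S=P[(abs(P[...,1]+.1)<.012)&(P[...,0]>.45)&(P[...,0]<.6)&(abs(P[...,2]-.41)<.06)]
print(np.percentile(S,[2,50,98],axis=0).round(3), np.polyfit(S[:,0],S[:,2],1),np.polyfit(S[:,0],S[:,1],1))
E
```

```text
[ 6.4800e-01 -2.9600e-01  1.5650e+00  5.1000e-02  6.8988e+01  2.7410e+00
  1.7900e+02]
[ 5.7100e-01 -1.5100e-01 -4.9000e-02  5.0000e-02  4.4259e+01  3.3065e+01
  8.2400e+02]
[ 5.6800e-01 -2.1800e-01 -3.4000e-02  5.0000e-02  4.3892e+01  3.2878e+01
  8.1900e+02]
[ 5.6500e-01 -2.8500e-01 -7.5000e-02  5.0000e-02  4.4359e+01  3.3527e+01
  8.1900e+02]
73.5333 [ 0.42009874 -0.09997517  0.41986543]
[[ 0.453 -0.104  0.412]
 [ 0.501 -0.1    0.416]
 [ 0.538 -0.096  0.417]] [-0.0009585   0.41581868] [-0.00401778 -0.09782819]
```

```bash
python3 - <<'E'
from h import *
m.move_to(*pose(.42,-.15,.2,0))
pick((.571,-.150),TRAY[2],.008)
cross(.43)
place(at(BOARD,-.01,.075),BOARD[2],.006)
print(m.read_state()['time'])
cross(-.1)
P=look(-.1,TB,.005,'e1.png',x=.42); print(m.read_state()['time'])
E
```

```text
inserted [ 0.44 -1.02 -0.47]
87.1833
[ 6.4800e-01 -2.9500e-01  1.5620e+00  5.2000e-02  6.8669e+01  2.6260e+00
  1.7600e+02]
[ 5.6800e-01 -2.1800e-01 -1.9000e-02  5.0000e-02  4.4263e+01  3.2801e+01
  8.3500e+02]
[ 5.6500e-01 -2.8600e-01 -2.8000e-02  5.0000e-02  4.4367e+01  3.2650e+01
  8.2800e+02]
91.1083
```

```bash
python3 - <<'E'
from h import *
m.move_to(*pose(.42,-.2,.2,0))
pick((.568,-.218),TRAY[2],.008)
cross(.38)
place(at(BOARD,-.01,0),BOARD[2],.006)
cross(.2)
look(.25,BB,.006,'f1.png')
cross(-.2)
P=look(-.15,TB,.005,'f2.png',x=.42); print(m.read_state()['time'])
E
```

```text
inserted [-0.11 -0.07 -0.77]
[ 5.9400e-01  4.4900e-01 -5.4000e-02  5.1000e-02  4.4402e+01  3.2872e+01
  8.7200e+02]
[ 5.9100e-01  3.7500e-01 -3.3000e-02  5.1000e-02  4.3821e+01  3.2893e+01
  8.5800e+02]
[ 6.480e-01 -2.950e-01  1.559e+00  5.200e-02  6.804e+01  2.510e+00
  1.770e+02]
[ 5.6500e-01 -2.8600e-01 -4.2000e-02  5.0000e-02  4.4109e+01  3.3471e+01
  8.3100e+02]
112.075
```

```bash
python3 - <<'E'
from h import *
m.move_to(*pose(.42,-.26,.2,0))
pick((.565,-.286),TRAY[2],.008)
cross(.3)
place(at(BOARD,-.01,-.075),BOARD[2],.006)
look(.25,BB,.006,'g1.png'); print(m.read_state()['time'])
m.move_to(*pose(.45,.12,.2,GY)); go(*G,.12,GY,.12)
go(*G,SEAT_AX+.012,GY,.08); go(*G,SEAT_AX+.002,GY,.03)
s=m.read_state(); print(s['force'],s['time'])
p,d,P=snap('side','g2.png')
cv2.imwrite('pics/g3.png',cv2.resize(cv2.cvtColor(p[200:400,180:430],cv2.COLOR_RGB2BGR),None,fx=3,fy=3,interpolation=2))
E
```

```text
inserted [-0.3  -0.28 -1.39]
[ 5.9400e-01  4.4900e-01 -1.7000e-02  5.1000e-02  4.4329e+01  3.2285e+01
  8.6600e+02]
[ 5.9100e-01  3.7500e-01 -3.1000e-02  5.1000e-02  4.4220e+01  3.3239e+01
  8.5100e+02]
[ 5.8800e-01  3.0000e-01 -2.8000e-02  5.1000e-02  4.4197e+01  3.2783e+01
  8.6000e+02]
126.7917
[ 0.48126875  0.03042621 -0.4255805 ] 130.2083
```

View pics/g3.png

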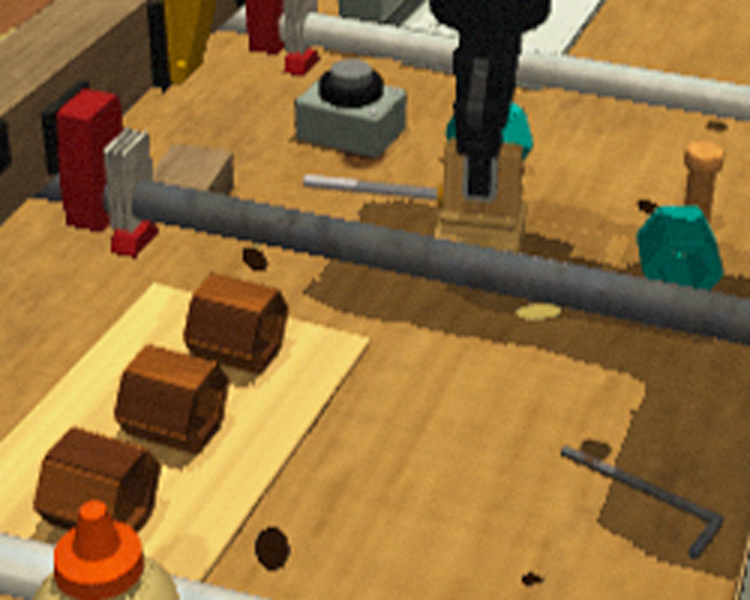

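The three rings lie apart on the board, and the block sits in the rest with the rod level at crop px (305-440,185). I release it, back off and check.

```bash
python3 - <<'E'
from h import *
go(*G,SEAT_AX+.0005,GY,.02)
m.release(); m.pause(.3)
p=m.read_state()['ee_pos']; m.move_l([G[0],G[1],.2],feed=.1)
m.move_to([.42,.2,.42],[np.pi,0,0])
q,d,P=snap('wrist','z1.png')
for r in rings(P,BB,.006): print(np.round(r,3))
for o in blobs(P,.066,.085,(.4,.6,.08,.2))+blobs(P,.03,.05,(.535,.68,.1,.19)): print(o)
print(m.read_state()['time'])
E
```

```text
[ 5.9400e-01  4.4900e-01 -1.7000e-02  5.1000e-02  4.4247e+01  3.4191e+01
  8.9700e+02]
[ 5.9100e-01  3.7500e-01 -3.3000e-02  5.1000e-02  4.4156e+01  3.2501e+01
  8.7600e+02]
[ 5.8800e-01  3.0000e-01 -2.0000e-02  5.1000e-02  4.4269e+01  3.3272e+01
  8.8000e+02]
(array([0.4911048 , 0.12865233]), (49.89915466308594, 16.11311912536621), 9.898478507995605, np.float64(0.07633023520070226), np.int32(469))
(array([0.57230139, 0.14249146]), (74.89453887939453, 8.164406776428223), 9.5280179977417, np.float64(0.03885704017543712), np.int32(338))
134.2167
```

View pics/z1.png

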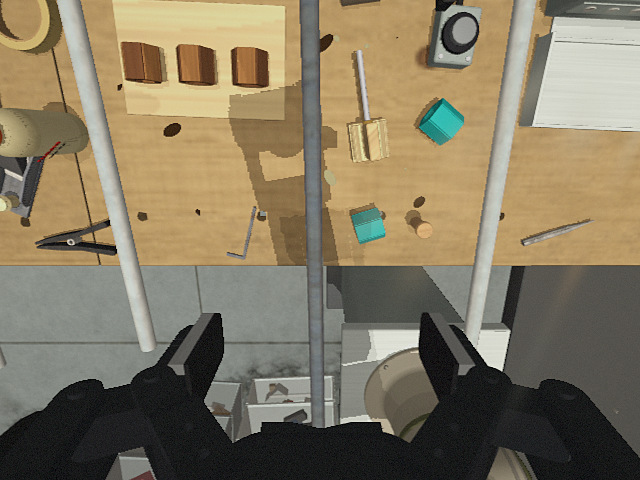

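The rings are on the board at px (142,62), (197,64) and (250,67). The rod is back in its rest at its starting pose, the key is up and the tray is empty.

```bash
python3 -c "
from rig import manip as m
print(m.hand_in())"
```

```text
the job is handed in; nothing more can be done
None
```

I handed the job in after about 134 s on the robot's clock: all three rings went to the tray, the key was pressed to its stop, the rings are back apart on the board and the rod is upright in its rest; the verdict was not shown.

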